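# Take the long nougat bar out of the half-open counter chest

## Robot

A 6-joint arm with a two-finger parallel gripper is mounted at the origin on the work surface. World frame = base frame: x ahead of the robot, y to its left, z up, the work surface at z = 0. Lengths are in m, angles in degrees, forces in N, time in s.
With the tool pointing down it reaches from about 0.3 to 0.75 m from the base axis. Payload 8.5 kg.
Tool frame: the origin (TCP) lies at the very end of the fingers, on their centre line; the grasp point (between the pads) lies 19 mm behind it; z points along the fingers, y is the line along which they close (so a half turn about z gives the same grasp; the last joint's range is limited). The gripper opens to 85 mm and grips with 20 to 120 N. Pads are 22 mm wide; open, the fingers measure 114 mm over their backs; the gripper's body (76 mm by 85 mm) begins 54 mm behind the grasp point. The pads swing forward as they close: fully open they stand 13 mm farther back than shut.
Start: joints at [57.393, 21.807, 74.336, -0, 83.858, -12.336], TCP at [0.191, 0.516, 0.231] pointing down, gripper open.
Joint ranges: [-178.18, 178.18], [-50.72, 133.34], [12.68, 142.11], [-81.47, 261.47], [9.98, 163.14], [-165.26, 165.26]. Speed limits (degrees/s): [136.94, 136.94, 180, 180, 180, 180].

## Interface

Orientations are given as a 3x3 rotation matrix whose columns are the frame's x, y, z axes.
In Python, from rig import observe, cams, ticket gives the robot as it stands.
- The arm moves only by the tool move_arm, never from a script. Its arguments are lists of equal length, an entry for each row: "jaw": the finger opening in cm, from 0 to 8.54; "dp": the shift along the tool's x, y, z in cm, a list of three; "turn": the turn, a rotation vector about the tool's x, y, z in rad, a list of three. In form: {"jaw": [jaw, ...], "dp": [[tx, ty, tz], ...], "turn": [[wx, wy, wz], ...]}. A call has 1 to 12 rows; each row shifts and turns the commanded pose from where the row before left it, along the tool's axes as they then stand; what a row does not reach is not made up. A row lasts 1/12 s, in which the tool goes at most 41.7 mm and 7.16 degrees, less where a joint would pass 70% of its speed; a pose out of reach is approached as far as the arm can. A call is refused whole if a number of a shift passes 4.17 or a number of a turn 0.125, either way. A call with a gripper value outside its range is refused whole. The fingers move at their own pace and stop on an object; "force" is the grip in N (left out, the last holds). Time passes only in rows, so rows that do not move let the fingers close. It gives the time, the measured TCP pose, the force, the opening and the grip force at its end, in the units of the state.
- observe(): the state, without advancing time (a new reading comes with each control period).
- cams.get_image(name): name is "side" or "top" or "wrist"; returns (picture, depth): 400x640x3 uint8, red, green, blue; 400x640 float32, m along the optical axis (not along the pixel's ray), 0 where there is no reading.
- cams.calibration(name): a dict with "vertical_fov" (degrees; the focal length in pixels is half the picture's height over the tangent of half this angle, whatever the lens; pixels are square), "cx", "cy" (the principal point, pixels), "view" (4x4, takes a point from world to camera coordinates); the wrist camera has in their place "tool_from_camera" (4x4, takes a point from camera to tool coordinates, whose origin is the TCP and whose axes are the flange's). Camera axes: x right, y up, looking along -z (the intrinsics and any distortion apply to the point x, -y, -z); pixel columns grow to the right and rows downward; lengths in m; the calibration is good to about 2 mm. A picture is of the moment at which its call begins: read the wrist's pose just before it. calibration takes no time and is no camera call.
- ticket.close_job(): hands the job in; it is judged then, once.
Trained networks look in the newest picture that a camera, given by its name, has taken for a name from the list of things; names that differ only in an ending like _2 or _b are one class to them, and where a whole thing is asked for, a point or a joint stands for the part that bears it (a point fixed in the world has none). Each returns a list of dicts, best first, with "p" (0 to 1); they miss things now and then, are a little off and sometimes report something else, mostly with a low value. They report only what shows in the picture. A call takes as long as a camera call.
- cams.spot_in(camera, query): "box" ([centre column, centre row, width, height] as shares, 0 to 1, of the picture: columns of its width, rows of its height, round what is visible of it).
- cams.outline_of(camera, query): "mask" (400x640 bool, what is visible of it) and "box" ([centre column, centre row, width, height] as shares, 0 to 1, of the picture: columns of its width, rows of its height, round what is visible of it).
- cams.mark_of(camera, query): "location" ([column, row] as shares, 0 to 1, of the picture: columns of its width, rows of its height: a listed point, or the origin of a listed thing).
The state is a dict: "time_s": time; "q": joint angles; "qvel": joint speeds; "joint_efforts": joint torques, N m; "position": TCP position; "tool_rot": TCP orientation; "ft_force": force on the tool from outside, world axes, zero at the start; "wrist_torque": the same for the moment, N m; "grip_width": finger opening in m; "gripper_force": force on a finger pad.
Only numpy, scipy, OpenCV 4.12 (cv2) and the standard library are available. Lean on these libraries where they do the work, as an engineer would, in place of code of your own. Each camera call takes 0.05 s, during which the arm holds its last target. There are 200 camera calls.

## Task

On the nougat stall, slide the clear lid of the counter chest fully open and take out the cream-coloured bar studded with green pistachios: it is longer than the opening, so bring it out at a slant, one end first, without levering it hard against the fixed pane. Finish while holding it still in the gripper, the whole bar about a hand's breadth or more above the chest's panes, with the lid left open. Do not disturb the cocoa bar in the chest, the nougat wheel, the honey jar or the knife.

Things in the scene. Friction and masses are not known exactly. Their poses are not given: they have to be found in the camera images.
- chest: Heavy beech counter chest, never moves; outside 274 (x) x 504 mm (y), walls 76 mm high and 12 mm thick, inside 250 x 480 mm, floor 10 mm thick (66 mm from inner floor to wall tops). Origin: centre of its underside; z up, long along its y. Runners on the long walls reach 88 mm high. Its +y half is roofed by the fixed pane, its -y half by the sliding lid.
- pane: Fixed clear pane, 4 mm thick, on the chest's walls from chest y = -8 mm to the +y end, underside 76 mm above the counter; its free edge is an aluminium strip. Same origin and axes as the chest.
- lid (a joint): Sliding clear lid with black ends, 254 x 252 mm, 4 mm thick, top face 86 mm above the counter. Travel in m along the chest's +y: 0 = shut, 0.238 = fully open (stacked above the fixed pane, free edge at chest y = -14 mm). It starts shut or partly open and stays where it is left; about 2 N of friction.
- lid_grip (a point): Centre of the black grip bar on the lid: 100 mm long along the chest's x, 14 mm thick along y, standing 26 mm up from the lid (86 to 112 mm above the counter). Pinch it from above and slide. It lies 37 mm from the lid's free end, at chest y = -215 mm with the lid shut.
- opening (a point): Middle of the opening left when the lid is fully open, level with the wall tops (76 mm up). It runs from chest y = -240 mm (inside of the end wall) to -8 mm (edge of the fixed pane), 250 mm wide in x. Axes as the chest's.
- pistachio: The wanted bar: hard nougat, cream with green pistachio pieces, 34 mm wide (x), 360 mm long (y), 30 mm high, about 0.3 kg. Origin: centre of its underside. It lies flat on the chest's inner floor, along the chest's y within 2 degrees, in a lane 52 mm to either side of the chest's middle line, its middle 4 to 50 mm to the -y side of the chest's.
- pistachio_front (a point): Centre of the bar's end face at its own -y, the end that lies under the lid.
- pistachio_back (a point): Centre of the bar's end face at its own +y, the end that lies under the fixed pane.
- cocoa: The other bar, dark brown with almond pieces, same size, in the other lane. Leave it. Origin: centre of its underside.
- wheel: Rose-white nougat wheel, 150 mm across, 90 mm high, standing on the counter beyond the chest's +y end. Leave it. Origin: centre of its underside.
- honey: Honey jar, 68 mm across, 95 mm high, near the wheel. Leave it. Origin: centre of its underside.
- knife: Knife, 305 mm long, 40 mm wide and 18 mm high, lying on a wooden board 18 mm high (260 x 200 mm) on the counter beyond the chest's -y end. Leave it. Origin: under its middle, blade along +x.

How it is judged (in metres and radians):
On the way, in this order (a step that is already met when the one before it is completed fails the run):
1. the lid is slid fully open (value of joint lid above 0.22 m), for 0.2 s.
2. the pistachio bar slants out of the opening: its front end above the panes while its back end is still under the fixed pane (height (world z) of pistachio_front above 0.088 m and height (world z) of pistachio_back below 0.076 m and y of pistachio_back in the frame of chest above 0 m), for 0.1 s.
At the end, for the whole second after the job is handed in: The pistachio bar is held in the fingers, still (under 0.03 m/s), both its ends more than 0.15 m above the counter (64 mm above the lid's top face) and touching nothing of the chest; the lid is open more than 0.21 m; the cocoa bar, wheel, jar and knife are within 25 mm of where they started (height (world z) of each of pistachio_front, pistachio_back above 0.15 m and contact force between pistachio and the fingers above 1 N and contact force between pistachio and chest below 0.2 N and linear speed of pistachio below 0.03 m/s and value of joint lid above 0.21 m and distance of each of cocoa, wheel, honey, knife from where it was at the start of the episode below 0.025 m); the arm keeps its last pose, push and grip.
It fails at once if the bar is levered against the fixed pane with more than 20 N (contact force between pistachio and pane above 20 N).
It fails at once if the cocoa bar is shifted more than 25 mm (distance of cocoa from where it was at the start of the episode above 0.025 m).
It fails at once if the wheel, the jar or the knife is shifted more than 25 mm (distance of any of wheel, honey, knife from where it was at the start of the episode above 0.025 m).
It also fails if it takes over 54 s, if anything falls off the work surface, if the arm or the gripper's body presses on something with over 40 N, if the wrist force passes 120 N, or if a joint passes its speed limit or range.

## Working session

There is one attempt and no reset: what is moved stays moved. The work goes in short steps, Python scripts to look and compute and a tool call to move; the robot and the scene stay as the last step left them, time stands still between calls to the robot, and variables do not carry over. Pictures are saved under pics/ and viewed, at most 10 in all, crops included, and the job is handed in when it is done.

Besides the shell and the picture viewer there is one more tool, called after "Request:" in YAML: its name, and indented under it one key for each argument. move_arm: Moves the arm, as the interface text tells. Its arguments: {"type":"object","properties":{"jaw":{"type":"array","items":{"type":"number"}},"dp":{"type":"array","items":{"type":"array","items":{"type":"number"}}},"turn":{"type":"array","items":{"type":"array","items":{"type":"number"}}},"force":{"type":"number"}},"required":["jaw","dp","turn"]}

```bash
ls; mkdir -p pics
python3 - <<'E'
from rig import observe,cams,ticket
import cv2,numpy as np
s=observe();print({k:np.round(v,3).tolist() for k,v in s.items()})
for n in ['top','side']:
    im,d=cams.get_image(n);cv2.imwrite(f'pics/{n}0.png',im[:,:,::-1])
    c=cams.calibration(n);print(n,{k:np.round(v,3).tolist() if not isinstance(v,str) else v for k,v in c.items()})
    for q in ['chest','lid_grip','opening','pistachio','pistachio_front','pistachio_back','cocoa','wheel','honey','knife']:
        try:
            r=cams.mark_of(n,q);print(q,[(round(x['p'],2),np.round(np.array(x['location'])*[640,400],1).tolist()) for x in r[:2]])
        except Exception as e: print(q,e)
print(cams.calibration('wrist'))
E
```

```text
pics
{'time_s': 0.0, 'q': [57.392, 21.841, 74.387, 0.001, 83.858, -12.336], 'qvel': [-0.119, 0.004, 0.115, 0.056, -0.009, -0.054], 'joint_efforts': [0.0, -44.847, -23.127, -0.0, 0.005, -0.0], 'position': [0.19, 0.516, 0.231], 'tool_rot': [[-0.938, 0.346, -0.001], [0.346, 0.938, -0.001], [0.0, -0.001, -1.0]], 'ft_force': [0.091, 0.645, -0.218], 'wrist_torque': [-0.045, 0.002, 0.013], 'gripper_force': 0.0, 'grip_width': 0.085}
top {'vertical_fov': 49.571, 'cx': 317.954, 'cy': 197.27, 'view': [[-0.024, -1.0, -0.001, -0.008], [0.997, -0.024, 0.071, -0.509], [-0.071, 0.001, 0.997, -1.341], [0.0, 0.0, 0.0, 1.0]]}
chest [(0.77, [317.0, 201.2])]
lid_grip [(0.78, [364.9, 184.2])]
opening [(0.83, [352.7, 189.1])]
pistachio [(0.74, [173.7, 247.8])]
pistachio_front []
pistachio_back []
cocoa []
wheel [(0.6, [165.1, 160.0])]
honey [(0.91, [171.5, 249.1])]
knife [(0.62, [488.7, 200.3])]
side {'vertical_fov': 56.4, 'cx': 320.317, 'cy': 202.518, 'view': [[0.991, -0.134, -0.004, -0.503], [0.093, 0.665, 0.741, -0.116], [-0.096, -0.734, 0.672, -1.319], [0.0, 0.0, 0.0, 1.0]]}
chest [(0.56, [321.0, 222.2])]
lid_grip [(0.87, [338.6, 235.7])]
opening [(0.74, [335.7, 230.8])]
pistachio []
pistachio_front [(0.48, [332.7, 268.2])]
pistachio_back []
cocoa []
wheel [(0.76, [334.0, 149.4])]
honey [(0.55, [277.2, 154.5])]
knife [(0.71, [345.2, 364.2])]
{'vertical_fov': 69.44775276069011, 'cx': 319.98066397785817, 'cy': 200.11146596121745, 'tool_from_camera': array([[ 9.16693453e-05,  9.61083888e-01,  2.76256676e-01,
         6.96457873e-02],
       [ 9.99999968e-01, -2.33084475e-05, -2.50737720e-04,
        -1.37368767e-04],
       [-2.34540868e-04,  2.76256691e-01, -9.61083860e-01,
        -1.42491421e-01],
       [ 0.00000000e+00,  0.00000000e+00,  0.00000000e+00,
         1.00000000e+00]])}
```

View pics/top0.png

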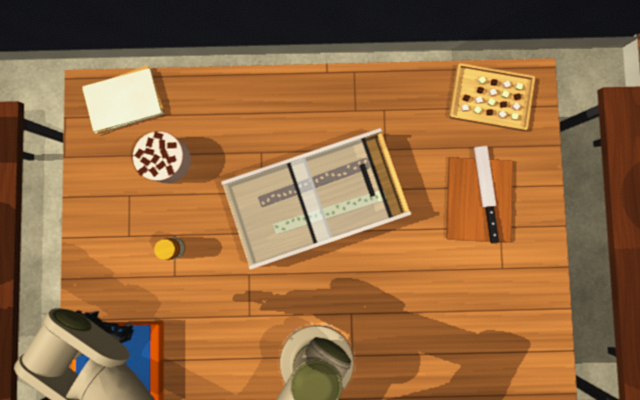

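View pics/side0.png

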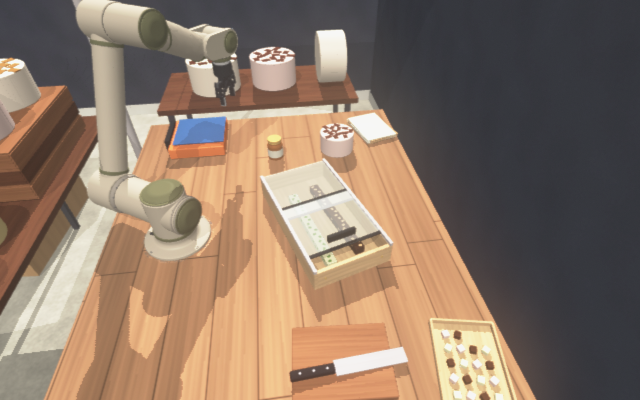

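Top view: the chest's outline has corners near (380,131), (410,213), (250,268) and (222,182). The pistachio bar is in the near lane (275,228)–(380,198), and the lid is partly open with its grip near (369,180).

```bash
cat > h.py <<'E'
from rig import observe,cams,ticket
import numpy as np,cv2
def K(n):
    c=cams.calibration(n);f=200/np.tan(np.radians(c['vertical_fov']/2));return c,f
def rays(n,uv,s=None):
    """camera origin and world ray directions (unit depth) for pixels"""
    c,f=K(n);uv=np.atleast_2d(uv).astype(float)
    r=np.c_[(uv[:,0]-c['cx'])/f,-(uv[:,1]-c['cy'])/f,-np.ones(len(uv))]
    if n=='wrist':
        T=np.eye(4);T[:3,:3]=s['tool_rot'];T[:3,3]=s['position'];M=T@c['tool_from_camera']
    else: M=np.linalg.inv(c['view'])
    return M[:3,3],r@M[:3,:3].T
def atz(n,uv,z,s=None):
    o,r=rays(n,uv,s);return o+r*((z-o[2])/r[:,2])[:,None]
def cloud(n,d,s=None):
    v,u=np.nonzero(d>0);o,r=rays(n,np.c_[u,v],s);return np.c_[u,v],o+r*d[v,u][:,None]
E
python3 - <<'E'
from h import *
im,d=cams.get_image('top')
m=cams.outline_of('top','chest')
m=m[0]['mask'];uv,P=cloud('top',d)
k=m[uv[:,1],uv[:,0]];Q=P[k];print(k.sum(),np.histogram(Q[:,2],bins=np.arange(-.01,.13,.01)))
S=Q[(Q[:,2]>.07)&(Q[:,2]<.1)]
print('depthrect',cv2.minAreaRect(S[:,:2].astype(np.float32)),len(S))
v,u=np.nonzero(m);W=atz('top',np.c_[u,v],.084);print('maskrect',cv2.minAreaRect(W[:,:2].astype(np.float32)))
cor=atz('top',[[380,131],[410,213],[250,268],[222,182]],.084);print(np.round(cor,3))
for q,z in [('pistachio',.03),('cocoa',.03),('lid_grip',.1)]:
    for n in ['top','side']:
        if n=='side' and q=='pistachio': cams.get_image('side')
        for r in cams.outline_of(n,q)[:2]:
            v,u=np.nonzero(r['mask']);
            if len(u)<5: continue
            W=atz(n,np.c_[u,v],z);print(q,n,round(r['p'],2),cv2.minAreaRect(W[:,:2].astype(np.float32)))
print(observe()['time_s'])
E
```

```text
15479 (array([  63,  415,  392,   57,   60,   59,   60,   63, 3884, 9724,  528,
         74,  100,    0]), array([-0.01,  0.  ,  0.01,  0.02,  0.03,  0.04,  0.05,  0.06,  0.07,
        0.08,  0.09,  0.1 ,  0.11,  0.12,  0.13]))
depthrect ((0.5028929114341736, -0.011260688304901123), (0.2743070125579834, 0.505229115486145), 17.34683609008789) 14136
maskrect ((0.502800703048706, -0.010783195495605469), (0.27839797735214233, 0.5064688324928284), 17.493871688842773)
[[ 0.7   -0.212  0.084]
 [ 0.451 -0.293  0.084]
 [ 0.3    0.186  0.084]
 [ 0.557  0.266  0.084]]
pistachio side 0.52 ((0.5064132213592529, -0.20185716450214386), (0.04235216602683067, 0.047276820987463), 12.17183780670166)
cocoa top 0.36 ((0.529412567615509, -0.08393286168575287), (0.266805499792099, 0.259309858083725), 16.853002548217773)
cocoa side 0.71 ((0.6103810667991638, -0.1689075380563736), (0.04147416353225708, 0.041193027049303055), 16.323461532592773)
lid_grip top 0.69 ((0.5235288143157959, -0.08147351443767548), (0.25082927942276, 0.24646876752376556), 17.21021842956543)
lid_grip side 0.66 ((0.5020682215690613, -0.05621156096458435), (0.2951432168483734, 0.5481507182121277), 17.133907318115234)
lid_grip side 0.64 ((0.5242288112640381, -0.09543377161026001), (0.252899169921875, 0.2532513737678528), 17.676902770996094)
1.55
```

```bash
cat >> h.py <<'E'
YAW=np.radians(17.35);C=np.array([.5029,-.0113,0]);R=np.array([[np.cos(YAW),-np.sin(YAW),0],[np.sin(YAW),np.cos(YAW),0],[0,0,1]])
toC=lambda P:(np.atleast_2d(P)-C)@R
toW=lambda P:C+np.atleast_2d(P)@R.T
E
python3 - <<'E'
from h import *
im,d=cams.get_image('top')
uv,P=cloud('top',d);L=toC(P)
k=(abs(L[:,0])<.11)&(abs(L[:,1])<.25)&(L[:,2]>.1)&(L[:,2]<.125);print('grip',k.sum(),L[k].min(0),L[k].max(0),np.median(L[k],0))
# rectified view of chest at z=0.04, 0.5 px per mm*... 2px/mm
c,f=K('top')
X,Y=np.meshgrid(np.arange(-.13,.13,.001),np.arange(.26,-.26,-.001),indexing='ij')
W=toW(np.c_[X.ravel(),Y.ravel(),np.full(X.size,.04)])
p=(np.c_[W,np.ones(len(W))]@c['view'].T)[:,:3]
mu=(c['cx']+f*p[:,0]/-p[:,2]).reshape(X.shape).astype(np.float32);mv=(c['cy']-f*p[:,1]/-p[:,2]).reshape(X.shape).astype(np.float32)
r=cv2.remap(im,mu,mv,cv2.INTER_CUBIC)[::-1]
cv2.imwrite('pics/rect.png',cv2.resize(r[:,:,::-1],None,fx=1.5,fy=1.5))
E
```

```text
grip 173 [-0.04970147 -0.16760917  0.10039397] [ 0.0488196  -0.15308528  0.11870401] [-0.00023466 -0.15986609  0.11086599]
```

View pics/rect.png

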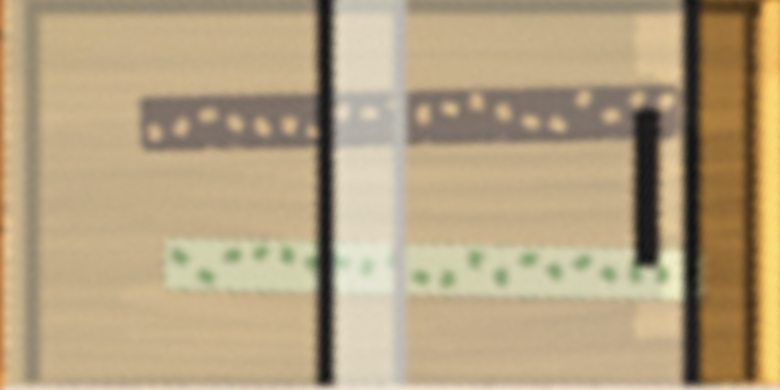

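The picture puts the pistachio bar in chest coordinates from back (x −0.047, y 0.150) to front (x −0.053, y −0.209). The lid grip is at (0, −0.160), so the lid is about 0.055 open. Next I go to the grip.

Request:
move_arm:
  jaw: [6, 6, 6, 6, 6, 6, 6, 6, 6, 6, 6, 6]
  dp:
    - [0, 0, 0]
    - [0, 0, 0]
    - [0, 0, 0]
    - [0, 0, 0]
    - [0, 0, 0]
    - [0, 0, 0]
    - [-0.7, -3.6, 0]
    - [-0.7, -3.6, 0]
    - [-0.7, -3.6, 0]
    - [-0.7, -3.6, 0]
    - [-0.7, -3.6, 0]
    - [-0.7, -3.6, 0]
  turn:
    - [0, 0, -0.1094]
    - [0, 0, -0.1094]
    - [0, 0, -0.1094]
    - [0, 0, -0.1094]
    - [0, 0, -0.1094]
    - [0, 0, -0.1094]
    - [0, 0, 0]
    - [0, 0, 0]
    - [0, 0, 0]
    - [0, 0, 0]
    - [0, 0, 0]
    - [0, 0, 0]

```text
time_s: 2.6
position: [0.2954, 0.3207, 0.2315]
tool_rot: [[-0.954, -0.298, 0.0], [-0.298, 0.954, 0.0], [-0.0, 0.0, -1.0]]
ft_force: [1.5, 0.8, 0.1]
grip_width: 0.0599
gripper_force: 0.0
```

Request:
move_arm:
  jaw: [6, 6, 6, 6, 6, 6, 6, 6, 6, 6, 6, 6]
  dp:
    - [-0.8, -4, 0]
    - [-0.8, -4, 0]
    - [-0.8, -4, 0]
    - [-0.8, -4, 0]
    - [-0.8, -4, 0]
    - [-0.8, -4, 0]
    - [-0.8, -4, 0]
    - [-0.8, -4, 0]
    - [-0.8, -4, 0]
    - [-0.8, -4, 0]
    - [-0.8, -4, 0]
    - [-0.8, -4, 0]
  turn:
    - [0, 0, 0]
    - [0, 0, 0]
    - [0, 0, 0]
    - [0, 0, 0]
    - [0, 0, 0]
    - [0, 0, 0]
    - [0, 0, 0]
    - [0, 0, 0]
    - [0, 0, 0]
    - [0, 0, 0]
    - [0, 0, 0]
    - [0, 0, 0]

```text
time_s: 3.6
position: [0.5303, -0.1094, 0.2314]
tool_rot: [[-0.955, -0.298, 0.0], [-0.298, 0.955, 0.0], [-0.0, -0.0, -1.0]]
ft_force: [0.7, 1.0, 0.3]
grip_width: 0.0599
gripper_force: 0.0
```

```bash
cat >> h.py <<'E'
def pose():
    s=observe();Rt=np.array(s['tool_rot']);print('t',round(s['time_s'],2),'chest tcp',np.round(toC(s['position'])[0],4),'axes x,y,z in chest',np.round((R.T@Rt).T,3).tolist(),'jaw',round(s['grip_width'],4),'gf',round(s['gripper_force'],1),'ft',np.round(s['ft_force'],1),'q',np.round(s['q'],0));return s
E
python3 - <<'E'
from h import *
s=pose()
im,d=cams.get_image('wrist');cv2.imwrite('pics/w1.png',im[:,:,::-1])
uv,P=cloud('wrist',d,s);L=toC(P)
k=(abs(L[:,0])<.11)&(abs(L[:,1])<.25)&(L[:,2]>.1)&(L[:,2]<.125);print('grip',k.sum(),np.percentile(L[k],[1,50,99],axis=0) if k.any() else '')
E
```

```text
t 3.6 chest tcp [-0.0032 -0.1018  0.2314] axes x,y,z in chest [[-1.0, 0.001, -0.0], [0.001, 1.0, -0.0], [0.0, -0.0, -1.0]] jaw 0.0599 gf 0.0 ft [0.7 1.  0.3] q [ -24.   21.   76.    0.   83. -132.]
grip 1596 [[-0.04676617 -0.16762694  0.10080807]
 [-0.0036587  -0.15925497  0.11171579]
 [ 0.0485769  -0.15386885  0.11364498]]
```

Request:
move_arm:
  jaw: [6, 6, 6, 6, 6, 6, 6, 6, 0.8, 0.8, 0.8, 0.8]
  dp:
    - [-0.15, -2.9, 0]
    - [-0.15, -2.9, 0]
    - [0, 0, 2.8]
    - [0, 0, 2.8]
    - [0, 0, 2.8]
    - [0, 0, 2.8]
    - [0, 0, 2.8]
    - [0, 0, 0]
    - [0, 0, 0]
    - [0, 0, 0]
    - [0, 0, 0]
    - [0, 0, 0]
  turn:
    - [0, 0, 0]
    - [0, 0, 0]
    - [0, 0, 0]
    - [0, 0, 0]
    - [0, 0, 0]
    - [0, 0, 0]
    - [0, 0, 0]
    - [0, 0, 0]
    - [0, 0, 0]
    - [0, 0, 0]
    - [0, 0, 0]
    - [0, 0, 0]
  force: 30

```text
time_s: 4.65
position: [0.5507, -0.1623, 0.0933]
tool_rot: [[-0.955, -0.298, 0.003], [-0.298, 0.955, -0.002], [-0.003, -0.003, -1.0]]
ft_force: [-1.9, -0.2, 8.4]
grip_width: 0.0131
gripper_force: 32.3
```

```bash
python3 -c "
from h import *
pose()"
```

```text
t 4.65 chest tcp [ 0.0006 -0.1583  0.0933] axes x,y,z in chest [[-1.0, 0.0, -0.003], [0.0, 1.0, -0.003], [0.003, -0.003, -1.0]] jaw 0.0131 gf 32.3 ft [-1.9 -0.2  8.4] q [ -28.   32.   82.   -0.   66. -136.]
```

Request:
move_arm:
  jaw: [0.8, 0.8, 0.8, 0.8, 0.8, 0.8, 0.8, 0.8, 0.8, 0.8, 0.8, 0.8]
  dp:
    - [0, 0, -0.15]
    - [0, 1.0, 0]
    - [0, 2.0, 0]
    - [0, 2.0, 0]
    - [0, 2.0, 0]
    - [0, 2.0, 0]
    - [0, 2.0, 0]
    - [0, 2.0, 0]
    - [0, 2.0, 0]
    - [0, 2.0, 0]
    - [0, 1.0, 0]
    - [0, 0, 0]
  turn:
    - [0, 0, 0]
    - [0, 0, 0]
    - [0, 0, 0]
    - [0, 0, 0]
    - [0, 0, 0]
    - [0, 0, 0]
    - [0, 0, 0]
    - [0, 0, 0]
    - [0, 0, 0]
    - [0, 0, 0]
    - [0, 0, 0]
    - [0, 0, 0]

```text
time_s: 5.65
position: [0.4963, 0.0111, 0.0934]
tool_rot: [[-0.954, -0.3, 0.002], [-0.3, 0.954, -0.001], [-0.001, -0.001, -1.0]]
ft_force: [2.5, 1.7, -0.5]
grip_width: 0.0133
gripper_force: 32.9
```

```bash
python3 -c "
from h import *
pose()"
```

```text
t 5.65 chest tcp [0.0004 0.0234 0.0934] axes x,y,z in chest [[-1.0, -0.002, -0.001], [-0.002, 1.0, -0.001], [0.001, -0.001, -1.0]] jaw 0.0133 gf 32.9 ft [ 2.5  1.7 -0.5] q [ -12.   25.   95.   -0.   60. -120.]
```

Request:
move_arm:
  jaw: [4, 4, 4, 6, 6, 6, 6, 6, 6, 6, 6, 6]
  dp:
    - [0, 0, 0]
    - [0, 0, 0]
    - [0, 0, 0]
    - [0, 0, -3]
    - [0, 0, -3]
    - [0, 0, -3]
    - [1.0, -3.06, 0]
    - [1.0, -3.06, 0]
    - [1.0, -3.06, 0]
    - [1.0, -3.06, 0]
    - [1.0, -3.06, 0]
    - [0, 0, 0]
  turn:
    - [0, 0, 0]
    - [0, 0, 0]
    - [0, 0, 0]
    - [0, 0, 0]
    - [0, 0, 0]
    - [0, 0, 0]
    - [0, 0, 0]
    - [0, 0, 0]
    - [0, 0, 0]
    - [0, 0, 0]
    - [0, 0, 0]
    - [0, 0, 0.1]

```text
time_s: 6.65
position: [0.4939, -0.1561, 0.1828]
tool_rot: [[-0.98, -0.198, 0.0], [-0.198, 0.98, -0.002], [0.0, -0.002, -1.0]]
ft_force: [0.3, 0.8, -0.5]
grip_width: 0.0602
gripper_force: 0.0
```

Request:
move_arm:
  jaw: [6, 6, 6, 6, 6, 6, 6, 6, 6, 6, 6, 6]
  dp:
    - [0, 0, 0]
    - [0, 0, 0]
    - [0, 0, 0]
    - [0, 0, 0]
    - [0, 0, 0]
    - [0, 0, 0]
    - [0, 0, 0]
    - [0, 0, 0]
    - [0, 0, 0]
    - [0, 0, 0]
    - [0, 0, 0]
    - [0, 0, 0]
  turn:
    - [0, 0, 0.124]
    - [0, 0, 0.124]
    - [0, 0, 0.124]
    - [0, 0, 0.124]
    - [0, 0, 0.124]
    - [0, 0, 0.124]
    - [0, 0, 0.124]
    - [0, 0, 0.124]
    - [0, 0, 0.124]
    - [0, 0, 0.124]
    - [0, 0, 0.124]
    - [0, 0, 0.124]

```text
time_s: 7.65
position: [0.4938, -0.1513, 0.1829]
tool_rot: [[-0.275, 0.961, -0.0], [0.961, 0.275, 0.0], [0.0, -0.0, -1.0]]
ft_force: [0.4, -1.0, 0.3]
grip_width: 0.0602
gripper_force: 0.0
```

Run:
```python
from h import *
s=pose()
im,d=cams.get_image('wrist');cv2.imwrite('pics/w2.png',im[:,:,::-1])
uv,P=cloud('wrist',d,s);L=toC(P)
for z0,z1 in [(.03,.055)]:
    k=(L[:,0]<0)&(L[:,0]>-.115)&(L[:,1]>-.235)&(L[:,1]<-.02)&(L[:,2]>z0)&(L[:,2]<z1);B=L[k]
    print(k.sum(),np.percentile(B,[1,50,99],axis=0)); r=cv2.minAreaRect(B[:,:2].astype(np.float32));print(r)
    for y in np.arange(-.2,-.02,.04):
        q=B[abs(B[:,1]-y)<.01];print(y,np.percentile(q[:,0],[2,98]) if len(q)>5 else '')
im,d=cams.get_image('top');cv2.imwrite('pics/t2.png',im[100:300,180:460,::-1])
uv,P=cloud('top',d);L=toC(P)
k=(abs(L[:,0])<.11)&(abs(L[:,1])<.25)&(L[:,2]>.1)&(L[:,2]<.118);print('grip',k.sum(),np.percentile(L[k],[2,50,98],axis=0))
```

```text
t 7.65 chest tcp [-0.0504 -0.1309  0.1829] axes x,y,z in chest [[0.024, 1.0, 0.0], [1.0, -0.024, -0.0], [-0.0, 0.0, -1.0]] jaw 0.0602 gf 0.0 ft [ 0.4 -1.   0.3] q [-30.  21.  84.  -0.  75. -46.]
6335 [[-0.06706745 -0.20443676  0.03784623]
 [-0.04965382 -0.10143477  0.04012653]
 [-0.03221084 -0.0215243   0.04294071]]
((-0.04987718164920807, -0.11338342726230621), (0.1872374564409256, 0.03535941615700722), 88.81356048583984)
-0.2 [-0.06773589 -0.03533164]
-0.16 [-0.06742021 -0.03397897]
-0.12 [-0.06670877 -0.03370509]
-0.07999999999999999 [-0.06517146 -0.03228761]
-0.03999999999999998 [-0.06441241 -0.0320227 ]
grip 165 [[-0.04854686  0.01599637  0.10516212]
 [-0.00280426  0.02295724  0.11076395]
 [ 0.04607198  0.0295644   0.11631039]]
```

View pics/w2.png

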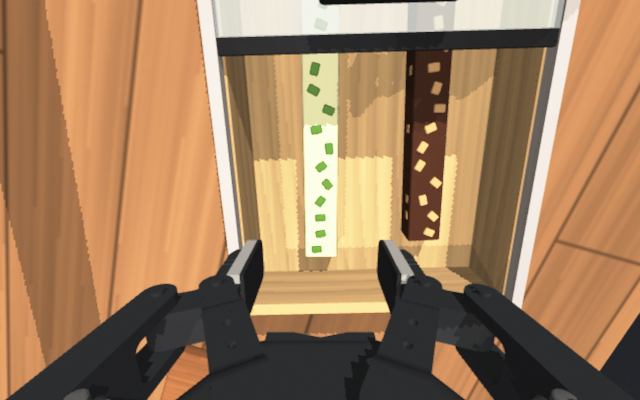

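View pics/t2.png

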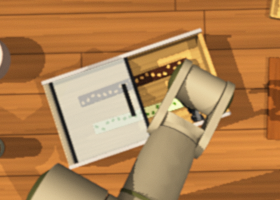

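The lid is fully open (grip at y 0.023), and in the wrist picture the fingers straddle the bar, whose front end is at (320,255). Next I descend and grip.

Request:
move_arm:
  jaw: [6, 6, 6, 6, 6, 6, 6, 6, 2.5, 2.5, 2.5, 2.5]
  dp:
    - [0, 0, 2.7]
    - [0, 0, 2.7]
    - [0, 0, 2.7]
    - [0, 0, 2.7]
    - [0, 0, 2.7]
    - [0, 0, 2.7]
    - [0, 0, 0.7]
    - [0, 0, 0]
    - [0, 0, 0]
    - [0, 0, 0]
    - [0, 0, 0]
    - [0, 0, 0]
  turn:
    - [0, 0, 0]
    - [0, 0, 0]
    - [0, 0, 0]
    - [0, 0, 0]
    - [0, 0, 0]
    - [0, 0, 0]
    - [0, 0, 0]
    - [0, 0, 0]
    - [0, 0, 0]
    - [0, 0, 0]
    - [0, 0, 0]
    - [0, 0, 0]
  force: 100

```text
time_s: 8.75
position: [0.4949, -0.1514, 0.0158]
tool_rot: [[-0.282, 0.959, 0.003], [0.959, 0.282, -0.002], [-0.003, 0.002, -1.0]]
ft_force: [-1.4, 0.4, 5.9]
grip_width: 0.0321
gripper_force: 100.0
```

```bash
python3 -c "
from h import *
pose()"
```

```text
t 8.75 chest tcp [-0.0494 -0.1313  0.0158] axes x,y,z in chest [[0.017, 1.0, -0.003], [1.0, -0.017, 0.002], [0.002, -0.003, -1.0]] jaw 0.0321 gf 100.0 ft [-1.4  0.4  5.9] q [-30.  34.  96.  -0.  50. -47.]
```

```bash
cat > plan.py <<'E'
import numpy as np
from scipy.interpolate import interp1d
def rows(way,n,bx=.2815,bz=.006):
    """way: list of (theta deg, yb, zb); n rows per leg -> tool dp (cm) and turn about y (rad)"""
    w=np.array(way,float);t=np.concatenate([np.linspace(i,i+1,k,endpoint=False) for i,k in enumerate(n)]+[[len(n)]])
    W=interp1d(np.arange(len(w)),w,axis=0)(t);th=np.radians(W[:,0])
    xt=np.c_[np.cos(th),-np.sin(th)];zt=np.c_[-np.sin(th),-np.cos(th)]
    T=W[:,1:]-bx*xt-bz*zt
    for i in range(len(T)-1):
        d=T[i+1]-T[i];print(np.round([d@xt[i]*100,d@zt[i]*100],2),np.round(th[i]-th[i+1],4),'tcp',np.round(T[i+1],3),'gap',round((xt[i+1][::-1]*[1,1]@[0,0])+0,1) if 0 else round(.076-(W[i+1,2]+(W[i+1,1]+.008)*np.tan(th[i+1])+.03/np.cos(th[i+1])),4))
E
python3 -c "
from plan import rows
rows([(0,.15,.010),(0,.15,.012),(9,.15,.013),(17,.075,.013)],[1,9,12])"
```

```text
[ 0.  -0.2] 0.0 tcp [-0.131  0.018] gap 0.034
[ 0.01 -0.5 ] -0.0175 tcp [-0.131  0.023] gap 0.0311
[ 0.01 -0.5 ] -0.0175 tcp [-0.131  0.028] gap 0.0282
[ 0.01 -0.5 ] -0.0175 tcp [-0.131  0.033] gap 0.0253
[ 0.01 -0.5 ] -0.0175 tcp [-0.13   0.038] gap 0.0224
[ 0.01 -0.5 ] -0.0175 tcp [-0.13   0.043] gap 0.0195
[ 0.01 -0.5 ] -0.0175 tcp [-0.129  0.048] gap 0.0166
[ 0.01 -0.5 ] -0.0175 tcp [-0.129  0.053] gap 0.0136
[ 0.01 -0.5 ] -0.0175 tcp [-0.128  0.058] gap 0.0106
[ 0.01 -0.5 ] -0.0175 tcp [-0.127  0.063] gap 0.0076
[-0.61 -0.23] -0.0116 tcp [-0.133  0.066] gap 0.0067
[-0.61 -0.22] -0.0116 tcp [-0.138  0.069] gap 0.006
[-0.61 -0.22] -0.0116 tcp [-0.144  0.073] gap 0.0054
[-0.6  -0.21] -0.0116 tcp [-0.149  0.076] gap 0.0049
[-0.6 -0.2] -0.0116 tcp [-0.155  0.079] gap 0.0046
[-0.6  -0.19] -0.0116 tcp [-0.16   0.082] gap 0.0044
[-0.6  -0.19] -0.0116 tcp [-0.166  0.085] gap 0.0043
[-0.6  -0.18] -0.0116 tcp [-0.171  0.089] gap 0.0044
[-0.6  -0.17] -0.0116 tcp [-0.177  0.092] gap 0.0047
[-0.59 -0.17] -0.0116 tcp [-0.182  0.095] gap 0.0051
[-0.59 -0.16] -0.0116 tcp [-0.187  0.098] gap 0.0056
[-0.59 -0.15] -0.0116 tcp [-0.192  0.101] gap 0.0063
```

Request:
move_arm:
  jaw: [2.5, 2.5, 2.5, 2.5, 2.5, 2.5, 2.5, 2.5, 2.5, 2.5, 2.5]
  dp:
    - [0, 0, -0.3]
    - [0, 0, -0.5]
    - [0, 0, -0.5]
    - [0, 0, -0.5]
    - [0, 0, -0.5]
    - [0, 0, -0.5]
    - [0, 0, -0.5]
    - [0, 0, -0.5]
    - [0, 0, -0.5]
    - [0, 0, 0]
    - [0, 0, 0]
  turn:
    - [0, 0, 0]
    - [0, -0.0175, 0]
    - [0, -0.0175, 0]
    - [0, -0.0175, 0]
    - [0, -0.0175, 0]
    - [0, -0.0175, 0]
    - [0, -0.0175, 0]
    - [0, -0.0175, 0]
    - [0, -0.0175, 0]
    - [0, 0, 0]
    - [0, 0, 0]
  force: 110

```text
time_s: 9.67
position: [0.4934, -0.1484, 0.0569]
tool_rot: [[-0.279, 0.959, 0.04], [0.95, 0.282, -0.134], [-0.14, 0.0, -0.99]]
ft_force: [-0.3, 0.1, -2.8]
grip_width: 0.0321
gripper_force: 109.3
```

```bash
cat > bar.py <<'E'
from h import *
def bar(save=None):
    s=pose()
    im,d=cams.get_image('wrist')
    if save: cv2.imwrite(save,im[:,:,::-1])
    uv,P=cloud('wrist',d,s);L=toC(P)
    Rt=np.array(s['tool_rot']);T=(P-s['position'])@Rt
    print('wrist depth pts on bar (tool frame): x, top z, chest y,z')
    for x in np.arange(.03,.2,.02):
        k=(abs(T[:,0]-x)<.004)&(abs(T[:,1])<.012)
        if k.sum()>4: print(round(x,2),np.round(np.median(T[k,2]),4),np.round(np.median(L[k],0),4))
E
python3 -c "
from bar import *
bar()"
```

```text
t 9.67 chest tcp [-0.0499 -0.128   0.0569] axes x,y,z in chest [[0.017, 0.99, -0.14], [1.0, -0.017, 0.0], [-0.002, -0.14, -0.99]] jaw 0.0321 gf 109.3 ft [-0.3  0.1 -2.8] q [-27.  29.  97.  -8.  49. -38.]
wrist depth pts on bar (tool frame): x, top z, chest y,z
0.03 -0.024 [-0.0493 -0.095   0.0765]
0.05 -0.024 [-0.0489 -0.0751  0.0736]
0.07 -0.0239 [-0.0487 -0.0552  0.0708]
0.09 -0.0238 [-0.0487 -0.0354  0.068 ]
0.11 -0.0238 [-0.048  -0.0178  0.0654]
```

```bash
python3 -c "
from plan import rows
rows([(8.05,.150,.0116),(9,.12,.013),(17,.065,.013)],[4,12])"
```

```text
[-0.74 -0.05] -0.0041 tcp [-0.135  0.058] gap 0.0118
[-0.74 -0.04] -0.0041 tcp [-0.143  0.06 ] gap 0.0119
[-0.74 -0.04] -0.0041 tcp [-0.15   0.061] gap 0.0121
[-0.74 -0.04] -0.0041 tcp [-0.157  0.063] gap 0.0124
[-0.44 -0.26] -0.0116 tcp [-0.161  0.066] gap 0.0115
[-0.44 -0.25] -0.0116 tcp [-0.165  0.069] gap 0.0108
[-0.44 -0.25] -0.0116 tcp [-0.169  0.073] gap 0.0102
[-0.44 -0.24] -0.0116 tcp [-0.173  0.076] gap 0.0097
[-0.44 -0.23] -0.0116 tcp [-0.177  0.079] gap 0.0093
[-0.44 -0.23] -0.0116 tcp [-0.18   0.082] gap 0.009
[-0.44 -0.22] -0.0116 tcp [-0.184  0.085] gap 0.0088
[-0.44 -0.22] -0.0116 tcp [-0.188  0.089] gap 0.0087
[-0.44 -0.21] -0.0116 tcp [-0.192  0.092] gap 0.0087
[-0.43 -0.21] -0.0116 tcp [-0.195  0.095] gap 0.0088
[-0.43 -0.2 ] -0.0116 tcp [-0.199  0.098] gap 0.009
[-0.43 -0.2 ] -0.0116 tcp [-0.202  0.101] gap 0.0093
```

```bash
python3 -c "
from plan import rows
rows([(8.05,.150,.0116),(12,.112,.0125),(17,.065,.0125)],[6,9])"
```

```text
[-0.62 -0.25] -0.0115 tcp [-0.134  0.06 ] gap 0.0107
[-0.62 -0.24] -0.0115 tcp [-0.139  0.064] gap 0.0097
[-0.62 -0.24] -0.0115 tcp [-0.145  0.067] gap 0.0089
[-0.62 -0.23] -0.0115 tcp [-0.151  0.07 ] gap 0.0082
[-0.62 -0.22] -0.0115 tcp [-0.156  0.074] gap 0.0077
[-0.62 -0.21] -0.0115 tcp [-0.162  0.077] gap 0.0073
[-0.5  -0.16] -0.0097 tcp [-0.167  0.08 ] gap 0.0072
[-0.5  -0.16] -0.0097 tcp [-0.171  0.082] gap 0.0072
[-0.5  -0.15] -0.0097 tcp [-0.176  0.085] gap 0.0073
[-0.5  -0.15] -0.0097 tcp [-0.18   0.087] gap 0.0074
[-0.5  -0.14] -0.0097 tcp [-0.185  0.09 ] gap 0.0077
[-0.5  -0.14] -0.0097 tcp [-0.189  0.093] gap 0.0081
[-0.5  -0.13] -0.0097 tcp [-0.194  0.095] gap 0.0086
[-0.5  -0.13] -0.0097 tcp [-0.198  0.098] gap 0.0091
[-0.49 -0.13] -0.0097 tcp [-0.202  0.101] gap 0.0098
```

Request:
move_arm:
  jaw: [2.5, 2.5, 2.5, 2.5, 2.5, 2.5, 2.5]
  dp:
    - [-0.62, 0, -0.25]
    - [-0.62, 0, -0.24]
    - [-0.62, 0, -0.24]
    - [-0.62, 0, -0.23]
    - [-0.62, 0, -0.22]
    - [-0.62, 0, -0.21]
    - [0, 0, 0]
  turn:
    - [0, -0.0115, 0]
    - [0, -0.0115, 0]
    - [0, -0.0115, 0]
    - [0, -0.0115, 0]
    - [0, -0.0115, 0]
    - [0, -0.0115, 0]
    - [0, 0, 0]

```text
time_s: 10.3
position: [0.5036, -0.1826, 0.0774]
tool_rot: [[-0.275, 0.96, 0.06], [0.938, 0.281, -0.201], [-0.209, 0.001, -0.978]]
ft_force: [-0.1, -0.3, -3.9]
grip_width: 0.032
gripper_force: 109.3
```

Request:
move_arm:
  jaw: [2.5, 2.5, 2.5, 2.5, 2.5, 2.5, 2.5, 2.5, 2.5, 2.5, 2.5, 2.5]
  dp:
    - [-0.5, 0, -0.16]
    - [-0.5, 0, -0.16]
    - [-0.5, 0, -0.15]
    - [-0.5, 0, -0.15]
    - [-0.5, 0, -0.14]
    - [-0.5, 0, -0.14]
    - [-0.5, 0, -0.13]
    - [-0.5, 0, -0.13]
    - [-0.5, 0, -0.13]
    - [0, 0, 0]
    - [0, 0, 0]
    - [0, 0, 0]
  turn:
    - [0, -0.0097, 0]
    - [0, -0.0097, 0]
    - [0, -0.0097, 0]
    - [0, -0.0097, 0]
    - [0, -0.0097, 0]
    - [0, -0.0097, 0]
    - [0, -0.0097, 0]
    - [0, -0.0097, 0]
    - [0, -0.0097, 0]
    - [0, 0, 0]
    - [0, 0, 0]
    - [0, 0, 0]

```text
time_s: 11.3
position: [0.5143, -0.2202, 0.1001]
tool_rot: [[-0.269, 0.96, 0.082], [0.918, 0.282, -0.28], [-0.292, -0.0, -0.957]]
ft_force: [0.9, 0.1, -4.1]
grip_width: 0.0321
gripper_force: 109.3
```

```bash
python3 -c "
from bar import *
bar()
im,d=cams.get_image('side');cv2.imwrite('pics/s3.png',cv2.resize(im[120:320,200:440,::-1],None,fx=3,fy=3))"
```

```text
t 11.3 chest tcp [-0.0514 -0.2028  0.1001] axes x,y,z in chest [[0.017, 0.956, -0.292], [1.0, -0.017, -0.0], [-0.005, -0.292, -0.957]] jaw 0.0321 gf 109.3 ft [ 0.9  0.1 -4.1] q [-30.  27.  92. -15.  49. -37.]
wrist depth pts on bar (tool frame): x, top z, chest y,z
0.03 -0.0241 [-0.0508 -0.1672  0.1143]
0.05 -0.0239 [-0.0504 -0.148   0.1083]
0.07 -0.0238 [-0.0501 -0.1288  0.1025]
0.09 -0.0239 [-0.0501 -0.1097  0.0968]
0.11 -0.0237 [-0.0494 -0.0926  0.0913]
```

View pics/s3.png

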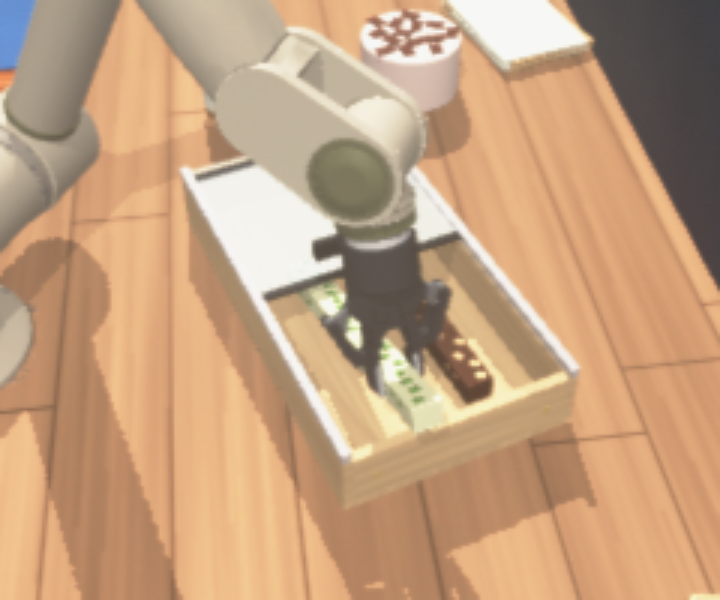

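The picture shows the bar's front end slanting above the end wall at about (430,410), with its back end still under the pane. I'll draw it out along its own axis.

Request:
move_arm:
  jaw: [2.5, 2.5, 2.5, 2.5, 2.5, 2.5, 2.5, 2.5, 2.5, 2.5, 2.5, 2.5]
  dp:
    - [-0.5, 0, 0]
    - [-1, 0, 0]
    - [-1.2, 0, 0]
    - [-1.2, 0, 0]
    - [-1.2, 0, 0]
    - [-1.2, 0, 0]
    - [-1.2, 0, 0]
    - [-1.2, 0, 0]
    - [-1.2, 0, 0]
    - [-1.2, 0, 0]
    - [-0.8, 0, 0]
    - [0, 0, 0]
  turn:
    - [0, 0, 0]
    - [0, 0, 0]
    - [0, 0, 0]
    - [0, 0, 0]
    - [0, 0, 0]
    - [0, 0, 0]
    - [0, 0, 0]
    - [0, 0, 0]
    - [0, 0, 0]
    - [0, 0, 0]
    - [0, 0, 0]
    - [0, 0, 0]

```text
time_s: 12.4
position: [0.5469, -0.3316, 0.1355]
tool_rot: [[-0.268, 0.96, 0.083], [0.918, 0.28, -0.281], [-0.293, 0.001, -0.956]]
ft_force: [0.6, -0.8, -3.6]
grip_width: 0.0322
gripper_force: 109.3
```

```bash
python3 -c "
from bar import *
bar()"
```

```text
t 12.4 chest tcp [-0.0535 -0.3188  0.1355] axes x,y,z in chest [[0.018, 0.956, -0.293], [1.0, -0.019, 0.001], [-0.005, -0.293, -0.956]] jaw 0.0322 gf 109.3 ft [ 0.6 -0.8 -3.6] q [-38.  31.  78. -12.  58. -49.]
wrist depth pts on bar (tool frame): x, top z, chest y,z
0.03 -0.0241 [-0.0528 -0.2832  0.1496]
0.05 -0.0239 [-0.0524 -0.264   0.1436]
0.07 -0.0238 [-0.0521 -0.2449  0.1378]
0.09 -0.0238 [-0.0521 -0.2257  0.132 ]
0.11 -0.0238 [-0.0514 -0.2086  0.1266]
```

Request:
move_arm:
  jaw: [2.5, 2.5, 2.5, 2.5, 2.5, 2.5, 2.5, 2.5, 2.5, 2.5, 2.5, 2.5]
  dp:
    - [-0.3, 0, -0.96]
    - [-0.58, 0, -1.92]
    - [-0.58, 0, -1.92]
    - [-0.58, 0, -1.92]
    - [-0.58, 0, -1.92]
    - [-0.58, 0, -1.92]
    - [-0.3, 0, -0.96]
    - [0, 0, 0]
    - [0, 0, 0]
    - [0, 0, 0]
    - [0, 0, 0]
    - [0, 0, 0]
  turn:
    - [0, 0, 0]
    - [0, 0, 0]
    - [0, 0, 0]
    - [0, 0, 0]
    - [0, 0, 0]
    - [0, 0, 0]
    - [0, 0, 0]
    - [0, 0.04, 0]
    - [0, 0.06, 0]
    - [0, 0.06, 0]
    - [0, 0.06, 0]
    - [0, 0.06, 0]

```text
time_s: 13.45
position: [0.5464, -0.3288, 0.2555]
tool_rot: [[-0.282, 0.959, 0.004], [0.959, 0.282, -0.013], [-0.013, -0.0, -1.0]]
ft_force: [0.4, -0.5, -4.5]
grip_width: 0.0317
gripper_force: 109.5
```

Request:
move_arm:
  jaw: [2.5, 2.5, 2.5, 2.5, 2.5, 2.5, 2.5, 2.5, 2.5, 2.5]
  dp:
    - [0, 0, 0]
    - [0, 0, 0]
    - [0, 0, 0]
    - [0, 0, 0]
    - [0, 0, 0]
    - [0, 0, 0]
    - [0, 0, 0]
    - [0, 0, 0]
    - [0, 0, 0]
    - [0, 0, 0]
  turn:
    - [0, 0.017, 0]
    - [0, 0, 0]
    - [0, 0, 0]
    - [0, 0, 0]
    - [0, 0, 0]
    - [0, 0, 0]
    - [0, 0, 0]
    - [0, 0, 0]
    - [0, 0, 0]
    - [0, 0, 0]

```text
time_s: 14.28
position: [0.5464, -0.3294, 0.2554]
tool_rot: [[-0.282, 0.96, -0.0], [0.96, 0.282, 0.001], [0.001, -0.0, -1.0]]
ft_force: [-0.0, -0.8, -3.6]
grip_width: 0.032
gripper_force: 109.6
```

```bash
python3 -c "
from bar import *
bar()
im,d=cams.get_image('top');cv2.imwrite('pics/t4.png',im[:,:,::-1])
uv,P=cloud('top',d);L=toC(P)
k=(abs(L[:,0])<.11)&(abs(L[:,1])<.25)&(L[:,2]>.1)&(L[:,2]<.118);print('grip',k.sum(),np.percentile(L[k],[2,50,98],axis=0))"
```

```text
t 14.28 chest tcp [-0.0533 -0.3166  0.2554] axes x,y,z in chest [[0.017, 1.0, 0.001], [1.0, -0.017, -0.0], [-0.0, 0.001, -1.0]] jaw 0.032 gf 109.6 ft [-0.  -0.8 -3.6] q [-42.  30.  56.   0.  94. -58.]
wrist depth pts on bar (tool frame): x, top z, chest y,z
0.03 -0.024 [-0.0527 -0.2866  0.2794]
0.05 -0.0239 [-0.0523 -0.2666  0.2793]
0.07 -0.0238 [-0.0521 -0.2466  0.2792]
0.09 -0.0238 [-0.0521 -0.2265  0.2793]
0.11 -0.0237 [-0.0514 -0.2087  0.2792]
grip 165 [[-0.04851342  0.01598697  0.10636958]
 [-0.00272697  0.02296416  0.11132623]
 [ 0.0466802   0.02953516  0.11658759]]
```

View pics/t4.png

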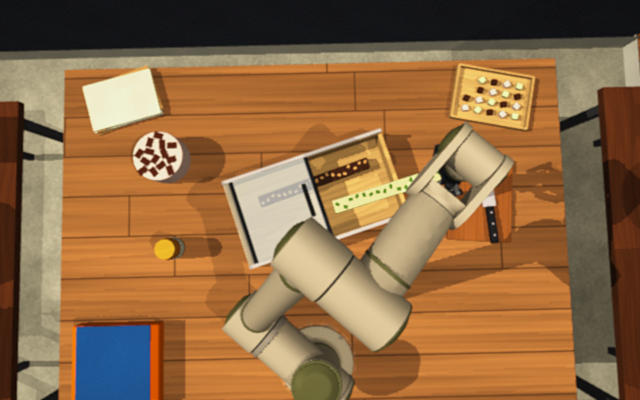

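The bar is held level at about 0.25 m, seen from (335,205) to (440,180). The lid is still open, and the cocoa bar, wheel, jar and knife are where they started. I'm handing in.

```bash
python3 -c "
from rig import ticket
print(ticket.close_job())"
```

```text
the job is handed in; nothing more can be done
None
```

I slid the lid fully open, brought the pistachio bar out at a slant, front end first, and handed the job in at about 14 s with the bar held still and level about 0.25 m above the counter; the other items looked undisturbed, and the hand-in gave no verdict.

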